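# Fit the D-bore tube carousel on the sample mixer

## Robot

A 6-joint arm with a two-finger parallel gripper is mounted at the origin on a cart in front of the work surface, level with it; the furniture and walls round the work are solid. World frame = base frame: x ahead of the robot, y to its left, z up, the work surface at z = 0. Lengths are in m, angles in rad, forces in N, time in s.
With the tool pointing down it reaches from about 0.325 to 0.85 m from the base axis. Payload 4.4 kg.
Tool frame: the origin (TCP) lies on the centre line of the jaws, within the pads' length; the fingertips stand 17 mm ahead of it and the grasp point (between the pads) lies 2 mm behind it (manip.nose_length is the distance from the TCP to the fingertips, in m); x points along the fingers, y is the direction in which the jaws open and shut, and the axes are right-handed (so a half turn about x gives the same grasp; the last joint's range is limited). The gripper opens to 94 mm and grips with 3 to 60 N. Pads are 16 mm wide; open, the fingers measure 119 mm over their backs; the gripper's body (75 mm by 177 mm) begins 78 mm behind the grasp point.
Start: joints at [-1.47, 0.207, 1.542, -0, 1.393, -0.15], TCP at [0.143, -0.557, 0.222] pointing down, gripper open.
Joint ranges: [-2.73, 2.73], [-0.86, 2.22], [0.23, 2.46], [-1.11, 4.25], [0.08, 2.63], [-2.82, 2.82]. Speed limits (rad/s): [2.79, 2.79, 3.14, 3.14, 3.14, 3.14].

## Interface

Orientations are given as a rotation vector (axis times angle).
In Python, from plant import manip, read_camera, job gives the robot as it stands.
- The arm moves only by the tool send_rows, never from a script. Its argument "motion" is a list of rows, each a list of 7 numbers: the shift along the tool's x, y, z in cm, then the turn, a rotation vector about the tool's x, y, z in degrees, then the opening, from 0 (shut) to 1 (fully open). A call has 1 to 20 rows; each row shifts and turns the commanded pose from where the row before left it, along the tool's axes as they then stand; what a row does not reach is not made up. A row lasts 1/8 s, in which the tool goes at most 62.5 mm and 10.7 degrees, less where a joint would pass 70% of its speed; a pose out of reach is approached as far as the arm can. A call is refused whole if a number of a shift passes 6.25 or a number of a turn 10.7, either way. A call with a gripper value outside its range is refused whole. The fingers move at their own pace and stop on an object; "grip_force" is the grip in N (left out, the last holds). Time passes only in rows, so rows that do not move let the fingers close. It gives the time, the measured TCP pose, the force and the opening at its end, in the units of the state.
- manip.get_obs(): the state, without advancing time (a new reading comes with each control period).
- read_camera(name): name is "scene" or "top"; returns a dict with "color" (420x560x3 uint8, blue, green, red), "z_map" (420x560 float32, m along the optical axis (not along the pixel's ray), 0 where there is no reading), "fx", "fy", "cx", "cy" (pixels), "dist" ([k1, k2, p1, p2, k3] as OpenCV has them; the pictures are not rectified), "R" (3x3) and "t" (3): a world point X has camera coordinates R X + t. Camera axes: x right, y down, z forward; pixel columns grow to the right and rows downward; lengths in m; the calibration is good to about 2 mm. A picture is of the moment at which its call begins.
- job.hand_in(): hands the job in, once; it reports no verdict.
The state is a dict: "clock": time; "q": joint angles; "joint_velocities": joint speeds; "joint_efforts": joint torques, N m; "tcp_pos": TCP position; "orientation": TCP orientation; "ft_force": force on the tool from outside, world axes, zero at the start; "torque": the same for the moment, N m; "finger_gap": finger opening in m.
Only numpy, scipy, OpenCV 4.12 (cv2) and the standard library are available. Lean on these libraries where they do the work, as an engineer would, in place of code of your own. Each camera call takes 0.05 s, during which the arm holds its last target. There are 200 camera calls.

## Task

Fit the blue tube carousel, the one with the D-shaped bore and one yellow arm, onto the upright flatted drive shaft of the white sample mixer. Turn it so that flat meets flat (yellow arm over the yellow line on the mixer's top), lower it until it sits fully home and level on the dark collar, and let it go. Leave the orange carousel where it lies.

Things in the scene. Friction and masses are not known exactly. Their poses are not given: they have to be found in the camera images.
- mixer: Fixed sample mixer: white box 150 x 130 x 54 mm on the bench, control panel on its -x side (towards the robot), a dark collar (50 mm wide, 6 mm high) and an upright steel shaft in the middle of its top; a yellow line on the top runs out from the collar to the -x side, where the shaft's flat is. Origin at the centre of its underside on the bench.
- seat (a point): Point on the mixer shaft's axis at the upper face of the dark collar, 60 mm above the bench, where the carousel comes to rest; z up. The shaft is 22 mm in diameter and rises 48 mm above this point, with one flat 4.5 mm from its axis on the -x side of this frame. Its top 14 mm tapers to a D of 12 mm diameter.
- carousel_hub (a point): Loose blue carousel, 0.15 kg, lying flat: hub 44 mm in diameter, 60 mm high, six arms 8 mm thick at its foot (112 mm across). Point on the axis 36 mm above the underside: grip the hub here, at any yaw. D bore right through, 26 mm wide, flat 6.2 mm from the axis on the -x side, where the one yellow arm points; mouth flared 4 mm. Home: 36 mm above the seat, axes in line; play 2 mm, 10 degrees.
- spare_hub (a point): Loose orange carousel, the same outside, but all six arms orange and with a plain round bore of 16 mm, too small for this shaft: a bystander. This point lies on its axis 36 mm above its underside.
Things that resemble listed ones, but are neither listed nor needed, are in the scene too. What is shaped like the part that bears carousel_hub but turquoise is not meant. Several things have the shape of the mixer; the one meant has the colours described above.

How it is judged:
By the outcome, as a careful person would: the job done as asked, in the order asked, and still so for the second after the job is handed in, with the robot touching nothing.
It also fails if it takes over 35 s, if anything falls off the work surface, if the arm or the gripper's body presses on something with over 40 N, if the wrist force passes 120 N, or if a joint passes its speed limit or range.

## Working session

There is one attempt and no reset: what is moved stays moved. The work goes in short steps, Python scripts to look and compute and a tool call to move; the robot and the scene stay as the last step left them, time stands still between calls to the robot, and variables do not carry over. Pictures are saved under pics/ and viewed, about 8 in all and at most 12, crops included, and the job is handed in when it is done.

Besides the shell and the picture viewer there is one more tool, called after "Request:" by a JSON object that holds its "fn" and its "kwargs", one argument or row to a line. send_rows: Moves the arm, as the interface text tells. Its arguments: {"type":"object","properties":{"motion":{"type":"array","items":{"type":"array","items":{"type":"number"}}},"grip_force":{"type":"number"}},"required":["motion"]}

```bash
mkdir -p pics
cat > h.py <<'E'
import numpy as np, cv2
from plant import manip, read_camera, job
def cloud(c):
    h,w=c["z_map"].shape
    K=np.array([[c["fx"],0,c["cx"]],[0,c["fy"],c["cy"]],[0,0,1.]])
    u,v=np.meshgrid(np.arange(w),np.arange(h))
    p=cv2.undistortPoints(np.stack([u,v],-1).reshape(-1,1,2).astype(np.float64),K,np.array(c["dist"],float)).reshape(h,w,2)
    z=c["z_map"][...,None]
    P=np.concatenate([p*z,z],-1)
    X=(P-np.array(c["t"]))@np.array(c["R"])
    X[c["z_map"]==0]=np.nan
    return X
E
python3 - <<'E'
from h import *
for n in("scene","top"):
    c=read_camera(n); np.savez(n+"0.npz",**c); cv2.imwrite(f"pics/{n}0.png",c["color"])
    print(n,-np.array(c["R"]).T@c["t"],c["R"])
print(manip.get_obs())
E
```

```text
scene [0.17442518 0.75269074 0.66962226] [[-0.89821575 -0.43953972 -0.00364761]
 [-0.27045932  0.55919717 -0.78367741]
 [ 0.34649709 -0.70292486 -0.62115731]]
top [0.36402049 0.05448817 1.03093859] [[-0.02428582 -0.99944599 -0.02275786]
 [-0.98877367  0.02737131 -0.1468926 ]
 [ 0.14743413  0.01893497 -0.98889061]]
{'clock': 0.1, 'q': array([-1.46952811e+00,  2.07366297e-01,  1.54279869e+00, -2.53815357e-05,
        1.39352056e+00, -1.50504348e-01]), 'joint_velocities': array([ 0.0005175 , -0.00082998, -0.00221512, -0.00133757, -0.00182185,
        0.00040112]), 'joint_efforts': array([ 1.01450660e-04, -3.71864605e+01, -2.82295150e+01,  7.00033992e-02,
        3.11534980e-02, -5.16517730e-05]), 'tcp_pos': array([ 0.14315151, -0.55617099,  0.22139489]), 'orientation': array([ 2.08831354,  0.26649152, -2.08825766]), 'ft_force': array([ 0.10248716,  0.37708686, -0.39823006]), 'torque': array([-0.03307183,  0.01874742, -0.01734593]), 'finger_gap': 0.0937091108360973}
```

View pics/scene0.png

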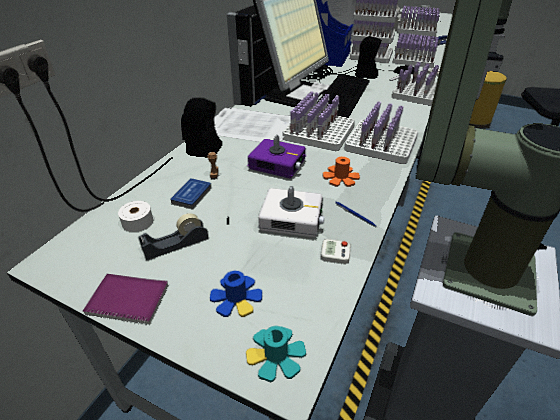

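View pics/top0.png

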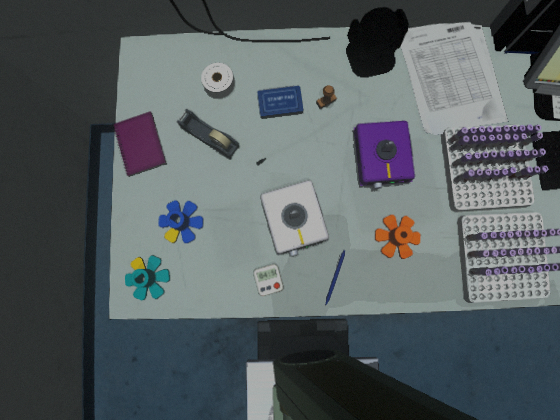

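The scene has a blue carousel with one yellow arm at top (181,220) / scene (236,290), a turquoise one at top (148,277) and an orange one at top (398,237). There is a white mixer at top (294,217) and a purple lookalike at top (385,153). The blue carousel and the white mixer match the description in colour; I'll confirm with a crop and measure.

```bash
cat > m.py <<'E'
from h import *
def blue_mask(bgr):
    hsv=cv2.cvtColor(bgr,cv2.COLOR_BGR2HSV); return (hsv[...,0]>104)&(hsv[...,0]<125)&(hsv[...,1]>150), (hsv[...,0]>18)&(hsv[...,0]<33)&(hsv[...,1]>120)
def circ(P):  # min enclosing circle
    (x,y),r=cv2.minEnclosingCircle(P.astype(np.float32)); return np.round([x,y,r],4)
E
python3 - <<'E'
from m import *
def fit(P,r):
    from scipy.optimize import least_squares
    return least_squares(lambda c:np.hypot(*(P-c).T)-r,P.mean(0)).x
for n,bb,mb in (("top",(150,195,215,250),(255,170,340,265)),("scene",(200,260,270,325),(245,175,335,245))):
    c=dict(np.load(n+"0.npz")); X=cloud(c); b,y=blue_mask(c["color"]); print(n,"fx",c["fx"])
    S=np.zeros(b.shape,bool); S[bb[1]:bb[3],bb[0]:bb[2]]=1
    B=X[b&S]; B=B[~np.isnan(B).any(1)]; Y=X[y&S]; Y=Y[~np.isnan(Y).any(1)]
    lo=B[(B[:,2]<.02)]; hi=B[B[:,2]>.045]
    print("arms",circ(np.r_[lo,Y][:,:2]),"zmed",np.median(lo[:,2]),"hubtop",circ(hi[:,:2]),hi.mean(0),len(hi),hi[:,2].max(),"yellow",np.median(Y,0),len(Y))
    S[:]=0; S[mb[1]:mb[3],mb[0]:mb[2]]=1
    M=X[S]; M=M[~np.isnan(M).any(1)]
    t=M[(M[:,2]>.045)&(M[:,2]<.0575)]; print("boxtop",cv2.minAreaRect(t[:,:2].astype(np.float32)),np.median(t[:,2]))
    s=M[M[:,2]>.068]; print("shaft",len(s),s.mean(0),s.max(0),s.min(0))
    hs=M[M[:,2]>.098]; print("shaft tip",hs.mean(0) if len(hs) else None,len(hs))
    Y=X[y&S]; Y=Y[~np.isnan(Y).any(1)]; Y=Y[(Y[:,2]>.045)]
    print("line",Y.mean(0),len(Y),Y.min(0),Y.max(0), cv2.fitLine(Y[:,:2].astype(np.float32),2,0,.01,.01).ravel())
    im=c["color"]
    if n=="top":
        a=im[190:260,140:340]; cv2.imwrite("pics/crop.png",cv2.resize(a,None,fx=4,fy=4,interpolation=2))
E
```

```text
top fx 417.48754797508246
arms [0.492  0.3181 0.0558] zmed 0.008503581889390373 hubtop [0.4926 0.3183 0.0222] [0.49206054 0.31881321 0.05994775] 187 0.06459338024654106 yellow [0.45899411 0.33964529 0.00811812] 139
boxtop ((0.4871872365474701, 0.03424621373414993), (0.1615380197763443, 0.13145744800567627), 15.499247550964355) 0.053695565394282795
shaft 68 [0.49282262 0.03645834 0.0983852 ] [0.50295485 0.04514656 0.11030534] [0.48614086 0.02669509 0.07070666]
shaft tip [0.49364991 0.0360553  0.10387842] 45
line [0.44336874 0.0215488  0.05427892] 30 [0.42811122 0.01594487 0.04998713] [0.45874141 0.02697147 0.05737642] [0.9616469  0.27429044 0.44336873 0.0215488 ]
scene fx 386.7647946232037
arms [0.4973 0.3111 0.0648] zmed 0.006577974235305096 hubtop [0.4929 0.3181 0.0233] [0.49017391 0.32132634 0.05526173] 327 0.06051799662120131 yellow [0.45904326 0.34159184 0.00690551] 201
boxtop ((0.49238303303718567, 0.03716447949409485), (0.15066395699977875, 0.13035203516483307), 15.373133659362793) 0.051739321272454314
shaft 95 [0.49383658 0.04137787 0.0886562 ] [0.50314728 0.0471733  0.10761917] [0.48727275 0.02620565 0.06806151]
shaft tip [0.49464049 0.03870166 0.10274153] 26
line [0.44321283 0.02068205 0.05251074] 19 [0.42794936 0.01295878 0.04972631] [0.45868146 0.02615567 0.05444642] [0.96333694 0.26829448 0.44321284 0.02068205]
```

View pics/crop.png

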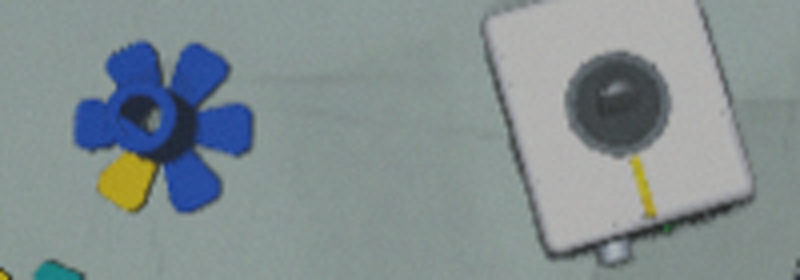

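The crop confirms it: the blue carousel, hub at about crop (145,115), has one yellow arm pointing down-left and a bore right through. The white mixer has a yellow line at crop (643,185). Next I'll refine the angles and get the tool axes.

Run:
```python
from m import *
from scipy.spatial.transform import Rotation as Ro
o=manip.get_obs(); print(Ro.from_rotvec(o["orientation"]).as_matrix().round(3))
c=dict(np.load("top0.npz")); X=cloud(c); b,y=blue_mask(c["color"])
S=np.zeros(b.shape,bool); S[195:250,150:215]=1
P=X[(b|y)&S]; P=P[(P[:,2]<.02)][:,:2]-[.492,.3183]
r=np.hypot(*P.T); P=P[(r>.036)&(r<.054)]; a=np.arctan2(P[:,1],P[:,0])
print("arm phase mod60",np.degrees(np.angle(np.exp(6j*a).sum()))/6%60)
```

```text
[[-0.     0.249 -0.968]
 [ 0.002 -0.968 -0.249]
 [-1.    -0.002 -0.   ]]
arm phase mod60 26.868562370585817
```

Request:
{"fn": "send_rows", "kwargs": {
  "motion": [
    [0,-2.7,-4.56,0,0,0,1],
    [0,-2.7,-4.56,0,0,0,1],
    [0,-2.7,-4.56,0,0,0,1],
    [0,-2.7,-4.56,0,0,0,1],
    [0,-2.7,-4.56,0,0,0,1],
    [0,-2.7,-4.56,0,0,0,1],
    [0,-2.7,-4.56,0,0,0,1],
    [0,-2.7,-4.56,0,0,0,1],
    [0,-5.43,-1.9,0,0,0,1],
    [0,-5.43,-1.9,0,0,0,1],
    [0,-5.43,-1.9,0,0,0,1],
    [0,-5.43,-1.9,0,0,0,1],
    [0,-5.43,-1.9,0,0,0,1],
    [0,-5.43,-1.9,0,0,0,1],
    [0,-5.43,-1.9,0,0,0,1],
    [0,-5.43,-1.9,0,0,0,1],
    [0,-5.43,-1.9,0,0,0,1],
    [0,-5.43,-1.9,0,0,0,1],
    [0,0,0,0,0,0,1],
    [0,0,0,0,0,0,1]
  ]
}}

```text
clock: 2.6
tcp_pos: [0.4909, 0.3159, 0.2216]
orientation: [2.085, 0.263, -2.088]
ft_force: [0.2, -0.1, 0.2]
finger_gap: 0.0942
```

```bash
cat > st.py <<'E'
from h import *
import sys
from scipy.spatial.transform import Rotation as Ro
o=manip.get_obs(); R=Ro.from_rotvec(o["orientation"]).as_matrix()
print(o["clock"],o["tcp_pos"].round(4),"yaw_y",np.degrees(np.arctan2(R[1,1],R[0,1])).round(2),"x",R[:,0].round(4),"q",o["q"].round(2),"F",o["ft_force"].round(1),"gap",o["finger_gap"])
if len(sys.argv)>3: print("tool cm",(R.T@(np.array(sys.argv[1:4],float)-o["tcp_pos"])*100).round(2))
E
python3 st.py .492 .3183 .034
```

```text
2.6 [0.4909 0.3159 0.2216] yaw_y -75.55 x [-0.0014 -0.0014 -1.    ] q [ 0.42  0.23  1.52 -0.    1.4   1.74] F [ 0.2 -0.1  0.2] gap 0.09423485503919714
tool cm [18.76 -0.23 -0.2 ]
```

Request:
{"fn": "send_rows", "kwargs": {
  "motion": [
    [4,-0.23,-0.2,0,0,0,1],
    [5,0,0,0,0,0,1],
    [5,0,0,0,0,0,1],
    [3,0,0,0,0,0,1],
    [1.75,0,0,0,0,0,1],
    [0,0,0,0,0,0,1],
    [0,0,0,0,0,0,1]
  ]
}}

```text
clock: 3.48
tcp_pos: [0.4943, 0.3193, 0.0366]
orientation: [2.091, 0.265, -2.085]
ft_force: [0.3, 0.8, -0.3]
finger_gap: 0.0942
```

```bash
python3 st.py .492 .3183 .034
```

```text
3.475 [0.4943 0.3193 0.0366] yaw_y -75.61 x [ 0.0028  0.0012 -1.    ] q [ 0.43  0.45  1.65 -0.    1.04  1.75] F [ 0.3  0.8 -0.3] gap 0.09420572221435189
tool cm [0.26 0.04 0.25]
```

Request:
{"fn": "send_rows", "kwargs": {
  "motion": [
    [0.25,0,0.25,0,0,0,1],
    [0,0,0,0,0,0,0],
    [0,0,0,0,0,0,0],
    [0,0,0,0,0,0,0],
    [0,0,0,0,0,0,0],
    [0,0,0,0,0,0,0],
    [0,0,0,0,0,0,0],
    [0,0,0,0,0,0,0]
  ],
  "grip_force": 30
}}

```text
clock: 4.47
tcp_pos: [0.4904, 0.3183, 0.0324]
orientation: [2.087, 0.264, -2.087]
ft_force: [0.4, -0.4, -0.4]
finger_gap: 0.0433
```

```bash
python3 st.py .492 .3183 .034
```

```text
4.475 [0.4904 0.3183 0.0324] yaw_y -75.57 x [-1.e-04 -3.e-04 -1.e+00] q [ 0.43  0.45  1.66 -0.    1.04  1.75] F [ 0.4 -0.4 -0.4] gap 0.04332068890620828
tool cm [-0.16  0.04 -0.15]
```

Request:
{"fn": "send_rows", "kwargs": {
  "motion": [
    [-2,0,0,0,0,0,0],
    [-5,0,0,0,0,0,0],
    [-5,0,0,0,0,0,0],
    [-5,0,0,0,0,0,0],
    [0,3.4,0.8,0,0,0,0],
    [0,4.8,1.25,0,0,0,0],
    [0,4.8,1.25,0,0,0,0],
    [0,4.8,1.25,0,0,0,0],
    [0,4.8,1.25,0,0,0,0],
    [0,4.7,1.2,0,0,0,0],
    [0,0,0,-6.9,0,0,0],
    [0,0,0,-7,0,0,0],
    [0,0,0,-7,0,0,0],
    [0,0,0,-7,0,0,0],
    [0,0,0,-7,0,0,0],
    [0,0,0,-7,0,0,0],
    [0,0,0,-6.8,0,0,0],
    [0,0,0,0,0,0,0],
    [0,0,0,0,0,0,0]
  ]
}}

```text
clock: 6.85
tcp_pos: [0.4907, 0.0368, 0.2031]
orientation: [1.547, 0.948, -1.546]
ft_force: [0.1, 0.0, -1.6]
finger_gap: 0.0435
```

```bash
cat > look.py <<'E'
from m import *
import sys
k=sys.argv[1]; cx,cy=map(float,sys.argv[2:4])
ims=[]
for n in("scene","top"):
    c=read_camera(n); np.savez(n+k+".npz",**c); X=cloud(c); b,y=blue_mask(c["color"])
    near=np.hypot(X[...,0]-cx,X[...,1]-cy)<.08
    B=X[b&near]; Y=X[y&near]
    z=np.nanpercentile(Y[:,2],90) if len(Y) else np.nan
    print(n,len(B),"blue z pct",np.nanpercentile(B[:,2],[2,25,50,75,98]).round(3),"yellow med",np.nanmedian(Y,0),len(Y))
    h=np.argwhere(near); (r0,c0),(r1,c1)=h.min(0),h.max(0); ims.append(cv2.resize(c["color"][r0:r1,c0:c1],(400,400),interpolation=2))
cv2.imwrite(f"pics/l{k}.png",np.hstack(ims))
E
python3 st.py .4925 .0365 .2; python3 look.py 1 .4925 .0365
```

```text
6.85 [0.4907 0.0368 0.2031] yaw_y -26.96 x [ 9.e-04  0.e+00 -1.e+00] q [-0.1   0.05  1.76  0.    1.33  0.37] F [ 0.1  0.  -1.6] gap 0.043514559193209915
tool cm [ 0.31  0.17 -0.06]
scene 877 blue z pct [0.171 0.176 0.182 0.222 0.523] yellow med [0.45935792 0.04111395 0.17724433] 209
top 125 blue z pct [0.176 0.178 0.179 0.18  0.182] yellow med [0.44226336 0.02220366 0.17880119] 75
```

View pics/l1.png

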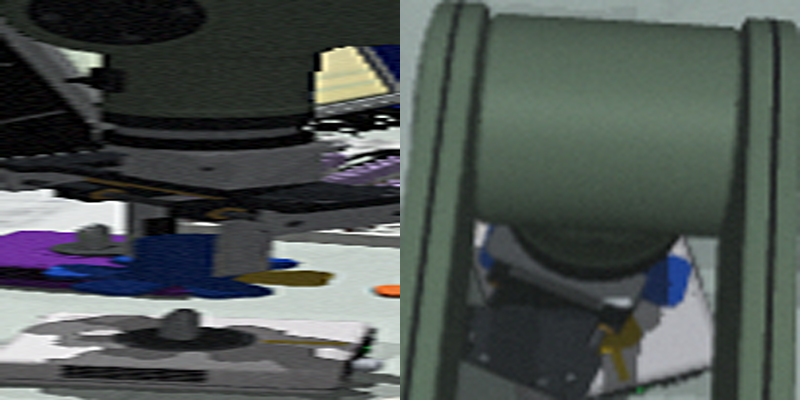

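The view shows the carousel held level above the shaft, with the yellow arm at left-pane (290,278) over the yellow line. I'll fit the hub and shaft axes from the same camera's points.

```bash
cat > ax.py <<'E'
from m import *
from scipy.optimize import least_squares
def fit(P,r,x0):
    s=least_squares(lambda c:np.hypot(*(P-c).T)-r,x0,loss="soft_l1",f_scale=.001); return s.x.round(4),len(P),np.median(np.abs(np.hypot(*(P-s.x).T)-r)).round(4)
def hub(k,z0,z1,c0,z2,z3):
    for n in("scene","top"):
        c=dict(np.load(n+k+".npz")); X=cloud(c); b,y=blue_mask(c["color"]); near=np.hypot(X[...,0]-c0[0],X[...,1]-c0[1])
        m=b&(near<.028)&(X[...,2]>z0)&(X[...,2]<z1)
        if m.sum()>20: print(n,"hub",fit(X[m][:,:2],.022,c0))
        A=X[(b|y)&(near<.065)&(X[...,2]>z2)&(X[...,2]<z3)]
        if len(A)>40:
            def sd(p):  # dist outside the arm/hub star (arm half-width ~9mm)
                d=A[:,:2]-p[:2]; r=np.hypot(*d.T); a=np.arctan2(d[:,1],d[:,0])
                return r,(a-p[2]+np.pi/6)%(np.pi/3)-np.pi/6
            ph=lambda p:np.degrees(np.angle(np.exp(6j*(np.arctan2(A[:,1]-p[1],A[:,0]-p[0])))[np.hypot(A[:,0]-p[0],A[:,1]-p[1])>.036].sum()))/6%60
            print(n,"arms n",len(A),"extent",circ(A[:,:2]),"phase@c0",ph(c0))
if __name__=="__main__":
    c0=np.array([.4925,.0365])
    for n in("scene","top"):
        c=dict(np.load(n+"0.npz")); X=cloud(c); g=c["color"].max(-1); near=np.hypot(X[...,0]-c0[0],X[...,1]-c0[1])
        m=(near<.018)&(X[...,2]>.066)&(X[...,2]<.094); print(n,"shaft",fit(X[m][:,:2],.011,c0))
        m=(near<.035)&(X[...,2]>.05)&(X[...,2]<.066)&(g<130); print(n,"collar",circ(X[m][:,:2]),m.sum())
        c2=np.array([.492,.3183]); b,y=blue_mask(c["color"]); m=b&(np.hypot(X[...,0]-c2[0],X[...,1]-c2[1])<.028)&(X[...,2]>.018)&(X[...,2]<.055)
        if m.sum()>10: print(n,"hub0",fit(X[m][:,:2],.022,c2))
    hub("1",.187,.225,c0,.165,.184)
E
python3 ax.py
```

```text
scene shaft (array([0.4956, 0.0354]), 66, np.float64(0.001))
scene collar [0.4933 0.0356 0.0312] 234
scene hub0 (array([0.4923, 0.3179]), 306, np.float64(0.0008))
top shaft (array([0.4978, 0.0371]), 14, np.float64(0.0009))
top collar [0.493  0.0354 0.0314] 454
scene hub (array([0.4919, 0.0404]), 212, np.float64(0.0009))
scene arms n 555 extent [0.4922 0.0412 0.0571] phase@c0 15.078628890703
top arms n 180 extent [0.4901 0.0406 0.055 ] phase@c0 14.544447025526248
```

Run:
```python
from m import *
def ray(c,px,z):
    K=np.array([[c["fx"],0,c["cx"]],[0,c["fy"],c["cy"]],[0,0,1.]]); p=cv2.undistortPoints(np.array(px,float).reshape(-1,1,2),K,np.array(c["dist"],float)).reshape(-1,2)
    d=np.c_[p,np.ones(len(p))]@c["R"]; o=-c["R"].T@c["t"]; return (o+d*((z-o[2])/d[:,2])[:,None])[:,:2]
c=dict(np.load("top0.npz")); X=cloud(c); g=cv2.cvtColor(c["color"],cv2.COLOR_BGR2GRAY)
for th in(70,90,110,130):
    m=((g<th)&(np.hypot(X[...,0]-.4935,X[...,1]-.0355)<.036)).astype(np.uint8); m=cv2.morphologyEx(m,cv2.MORPH_CLOSE,np.ones((5,5)))
    k=max(cv2.findContours(m,0,1)[0],key=cv2.contourArea).reshape(-1,2); W=ray(c,k,.057); print(th,[np.round(v,4) for v in cv2.fitEllipse(W.astype(np.float32))])
for n in("scene","top"):
    c=dict(np.load(n+"0.npz")); X=cloud(c); near=np.hypot(X[...,0]-.4935,X[...,1]-.0355)<.03
    T=X[near&(X[...,2]>.098)]; print(n,"tip",T.mean(0).round(4),len(T))
    c=dict(np.load(n+"1.npz")); X=cloud(c); b,y=blue_mask(c["color"]); d=X[...,:2]-[.492,.0405]; r=np.hypot(d[...,0],d[...,1])
    m=(b|y)&(r>.036)&(r<.055)&(X[...,2]>.165)&(X[...,2]<.184); a=np.arctan2(d[m][:,1],d[m][:,0]); print(n,"phase",np.degrees(np.angle(np.exp(6j*a).sum()))/6%60, np.degrees(np.angle(np.exp(1j*np.arctan2(d[m&y][:,1],d[m&y][:,0])).sum()))%360)
```

```text
70 [array([0.4927, 0.0348]), array([0.0429, 0.0455]), np.float64(45.3185)]
90 [array([0.4931, 0.0355]), array([0.049 , 0.0502]), np.float64(64.9416)]
110 [array([0.4933, 0.0349]), array([0.0568, 0.0577]), np.float64(86.7261)]
130 [array([0.4931, 0.0353]), array([0.0588, 0.06  ]), np.float64(163.0419)]
scene tip [0.4946 0.0387 0.1027] 26
scene phase 15.603751377688608 190.17609147620212
top tip [0.4936 0.0361 0.1039] 45
top phase 17.122131927833017 200.97720649390064
```

Request:
{"fn": "send_rows", "kwargs": {
  "motion": [
    [0,0.31,0.37,0,0,0,0],
    [2,0,0,0,0,0,0],
    [2,0,0,0,0,0,0],
    [1,0,0,0,0,0,0],
    [0,0,0,0,0,0,0],
    [0,0,0,0,0,0,0]
  ]
}}

```text
clock: 7.7
tcp_pos: [0.4924, 0.0319, 0.1532]
orientation: [1.547, 0.949, -1.545]
ft_force: [0.4, 0.3, -1.4]
finger_gap: 0.0439
```

```bash
python3 st.py; python3 look.py 2 .4931 .0355
python3 - <<'E'
from ax import *
hub("2",.135,.18,np.array([.4931,.0355]),.112,.136)
E
```

```text
7.7 [0.4924 0.0319 0.1532] yaw_y -26.88 x [ 1.4e-03 -1.0e-04 -1.0e+00] q [-0.11  0.1   1.81  0.    1.23  0.36] F [ 0.4  0.3 -1.4] gap 0.04385990700583221
scene 790 blue z pct [0.123 0.127 0.132 0.172 0.472] yellow med [0.46042283 0.03483651 0.1271265 ] 191
top 104 blue z pct [0.126 0.128 0.129 0.13  0.132] yellow med [0.4428834  0.01830789 0.12791922] 62
scene hub (array([0.4925, 0.0358]), 282, np.float64(0.0015))
scene arms n 513 extent [0.4907 0.0387 0.0569] phase@c0 14.978104728608207
top arms n 147 extent [0.4901 0.0368 0.0549] phase@c0 16.954713717031062
```

View pics/l2.png

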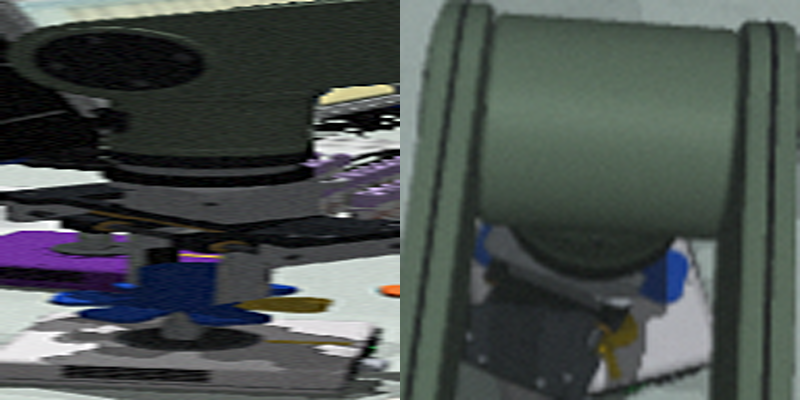

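The left pane shows the hub centred above the shaft tip, which is at (180,325), with the yellow arm at (290,305) over the line. The fit puts the axes within 1 mm, so I'm lowering in stages.

Request:
{"fn": "send_rows", "kwargs": {
  "motion": [
    [1,0,0,0,0,0,0],
    [0.5,0,0,0,0,0,0],
    [0.5,0,0,0,0,0,0],
    [0.5,0,0,0,0,0,0],
    [0,0,0,0,0,0,0]
  ]
}}

```text
clock: 8.43
tcp_pos: [0.4913, 0.032, 0.1269]
orientation: [1.545, 0.95, -1.547]
ft_force: [0.5, 0.3, -1.3]
finger_gap: 0.0436
```

Request:
{"fn": "send_rows", "kwargs": {
  "motion": [
    [0.5,0,0,0,0,0,0],
    [0.5,0,0,0,0,0,0],
    [0,0,0,0,0,0,0]
  ]
}}

```text
clock: 8.8
tcp_pos: [0.4914, 0.032, 0.1169]
orientation: [1.545, 0.95, -1.547]
ft_force: [0.7, 0.6, -1.2]
finger_gap: 0.0433
```

Request:
{"fn": "send_rows", "kwargs": {
  "motion": [
    [0.5,0,0,0,0,0,0],
    [0.5,0,0,0,0,0,0],
    [0.5,0,0,0,0,0,0],
    [0,0,0,0,0,0,0]
  ]
}}

```text
clock: 9.3
tcp_pos: [0.4914, 0.032, 0.1019]
orientation: [1.545, 0.95, -1.547]
ft_force: [-0.3, -1.2, -1.4]
finger_gap: 0.0435
```

Request:
{"fn": "send_rows", "kwargs": {
  "motion": [
    [0.2,0,0,0,0,0,0],
    [0.2,0,0,0,0,0,0],
    [0.2,0,0,0,0,0,0],
    [0,0,0,0,0,0,0]
  ]
}}

```text
clock: 9.8
tcp_pos: [0.4915, 0.032, 0.0963]
orientation: [1.545, 0.95, -1.546]
ft_force: [0.1, 0.2, -1.9]
finger_gap: 0.0434
```

Request:
{"fn": "send_rows", "kwargs": {
  "motion": [
    [0.1,0,0,0,0,0,0],
    [0.1,0,0,0,0,0,0],
    [0,0,0,0,0,0,0]
  ]
}}

```text
clock: 10.18
tcp_pos: [0.4916, 0.032, 0.0944]
orientation: [1.546, 0.95, -1.546]
ft_force: [0.5, -0.2, -0.8]
finger_gap: 0.0435
```

Request:
{"fn": "send_rows", "kwargs": {
  "motion": [
    [0.1,0,0,0,0,0,0],
    [0,0,0,0,0,0,0]
  ]
}}

```text
clock: 10.42
tcp_pos: [0.4916, 0.032, 0.0934]
orientation: [1.546, 0.95, -1.546]
ft_force: [-0.1, 1.0, -0.9]
finger_gap: 0.0435
```

Request:
{"fn": "send_rows", "kwargs": {
  "motion": [
    [0.1,0,0,0,0,0,0],
    [0,0,0,0,0,0,0]
  ]
}}

```text
clock: 10.68
tcp_pos: [0.4917, 0.032, 0.0924]
orientation: [1.546, 0.95, -1.546]
ft_force: [-0.7, 0.8, -0.9]
finger_gap: 0.043
```

Request:
{"fn": "send_rows", "kwargs": {
  "motion": [
    [0.1,0,0,0,0,0,0],
    [0,0,0,0,0,0,0]
  ]
}}

```text
clock: 10.92
tcp_pos: [0.4918, 0.032, 0.0923]
orientation: [1.545, 0.95, -1.546]
ft_force: [-2.2, 0.6, 4.5]
finger_gap: 0.0437
```

Request:
{"fn": "send_rows", "kwargs": {
  "motion": [
    [0.1,0,0,0,0,0,0],
    [0,0,0,0,0,0,0]
  ]
}}

```text
clock: 11.18
tcp_pos: [0.4918, 0.032, 0.0923]
orientation: [1.545, 0.95, -1.546]
ft_force: [-5.0, -0.5, 11.3]
finger_gap: 0.0432
```

```bash
python3 st.py; python3 look.py 3 .4931 .0355
python3 - <<'E'
from ax import *
hub("3",.078,.12,np.array([.4931,.0355]),.055,.078)
E
```

```text
11.175 [0.4918 0.032  0.0923] yaw_y -26.86 x [-4.e-04 -1.e-04 -1.e+00] q [-0.11  0.19  1.86 -0.    1.09  0.36] F [-5.  -0.5 11.3] gap 0.04322635488772218
scene 724 blue z pct [0.061 0.066 0.068 0.11  0.404] yellow med [0.45741207 0.03524503 0.06650959] 159
top 83 blue z pct [0.065 0.067 0.068 0.069 0.071] yellow med [0.44299409 0.01847109 0.06832127] 49
scene hub (array([0.4904, 0.0361]), 254, np.float64(0.002))
scene arms n 504 extent [0.4912 0.0375 0.0564] phase@c0 15.115003123881031
top arms n 120 extent [0.4842 0.0371 0.055 ] phase@c0 15.12867961937598
```

Arm tops read 68 mm (60 + 8) and contact builds to 11 N, so it's home. Releasing and backing off.

Request:
{"fn": "send_rows", "kwargs": {
  "motion": [
    [-0.15,0,0,0,0,0,0],
    [0,0,0,0,0,0,0],
    [0,0,0,0,0,0,1],
    [0,0,0,0,0,0,1],
    [0,0,0,0,0,0,1],
    [0,0,0,0,0,0,1],
    [0,0,0,0,0,0,1],
    [0,0,0,0,0,0,1],
    [-1,0,0,0,0,0,1],
    [-3,0,0,0,0,0,1],
    [-5,0,0,0,0,0,1],
    [-5,0,0,0,0,0,1],
    [0,2.2,4.4,0,0,0,1],
    [0,2.2,4.4,0,0,0,1],
    [0,2.2,4.4,0,0,0,1],
    [0,2.2,4.4,0,0,0,1],
    [0,2.2,4.4,0,0,0,1],
    [0,2.2,4.4,0,0,0,1],
    [0,0,0,0,0,0,1],
    [0,0,0,0,0,0,1]
  ]
}}

```text
clock: 13.78
tcp_pos: [0.49, -0.2628, 0.2322]
orientation: [1.546, 0.95, -1.546]
ft_force: [-0.1, 0.2, -0.4]
finger_gap: 0.0935
```

```bash
python3 st.py; python3 look.py 4 .4931 .0355
python3 - <<'E'
from ax import *
c0=np.array([.4931,.0355])
hub("4",.078,.116,c0,.055,.078)
for n in("scene","top"):
    c=dict(np.load(n+"4.npz")); X=cloud(c); b,y=blue_mask(c["color"]); r=np.hypot(X[...,0]-c0[0],X[...,1]-c0[1])
    A=X[(b|y)&(r>.03)&(r<.054)&(X[...,2]<.08)&(X[...,2]>.05)]; print(n,"plane",np.linalg.lstsq(np.c_[A[:,:2]-c0,np.ones(len(A))],A[:,2],rcond=None)[0].round(4))
    Y=X[y&(r>.03)&(r<.055)&(X[...,2]>.06)]; d=np.median(Y,0)[:2]-c0; print(n,"yellow ang",np.degrees(np.arctan2(d[1],d[0]))%360)
    H=X[b&(r<.03)&(X[...,2]>.1)]; print(n,"hubtop z",np.percentile(H[:,2],[50,95]) if len(H) else None)
E
```

```text
13.775 [ 0.49   -0.2628  0.2322] yaw_y -26.9 x [ 1.e-04  6.e-04 -1.e+00] q [-0.65  0.16  1.58  0.    1.41 -0.18] F [-0.1  0.2 -0.4] gap 0.09352140310086562
scene 814 blue z pct [0.061 0.065 0.068 0.103 0.119] yellow med [0.45286897 0.02804969 0.06529811] 119
top 924 blue z pct [0.065 0.067 0.069 0.071 0.122] yellow med [0.45282877 0.02510591 0.06795049] 180
scene hub (array([0.4936, 0.0361]), 242, np.float64(0.0009))
scene arms n 575 extent [0.4902 0.0376 0.0572] phase@c0 14.747038330222452
top arms n 880 extent [0.4907 0.0329 0.0578] phase@c0 15.088689316287365
scene plane [ 0.0071 -0.0005  0.0654]
scene yellow ang 189.4309870367305
scene hubtop z [0.11496107 0.11892043]
top plane [-0.0018  0.0009  0.068 ]
top yellow ang 194.18499829984063
top hubtop z [0.1199788  0.12251587]
```

View pics/l4.png

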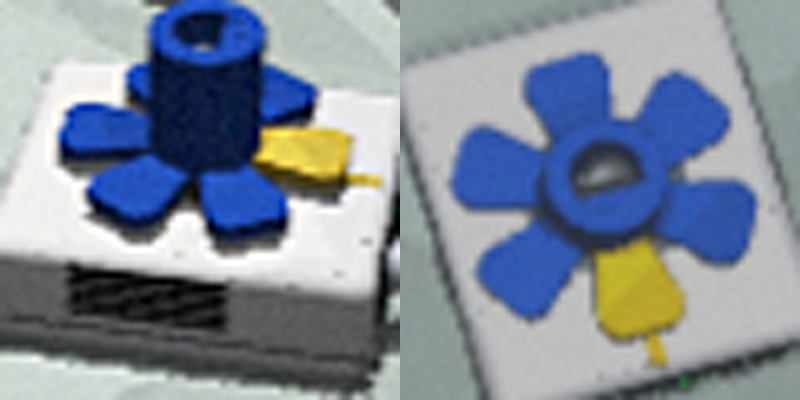

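The carousel sits level on the collar. The yellow arm, right-pane (640,290), lies over the line at (655,345), and the D-shaped shaft shows inside the bore. The gripper is clear.

```bash
python3 -c "
from h import *
print(job.hand_in())"
```

```text
the job is handed in; nothing more can be done
None
```

I fitted the blue carousel onto the white mixer's shaft, turned about 48.7° so its yellow arm lies over the yellow line. I let it go and handed the job in at about 14 s on the robot clock. The orange and turquoise carousels were not approached.

My last checks after release, before hand-in:
- **Height:** the top camera puts the arm tops at 68 mm and the hub top at 120 mm, which is fully home. The scene camera reads about 3 to 5 mm lower, which I take as depth bias.
- **Level:** the arms tilt less than 0.5° in both cameras.
- **Position:** the hub axis fit is about 1 mm from the shaft axis estimate.
- **Angle:** the arm pattern sits at about 15° in both cameras, against about 15.5° for the line. The scene camera's yellow-only estimate read 189° against about 195°; that view is oblique and sees less of the arm, so I relied on the top view, which read 194°.
- **Force and clearance:** I saw at most about 11 N at seating, and the gripper is open and well clear.

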